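# Open the counterweighted hold-down arm and load a transformer in the jig

## Robot

A 6-joint arm with a two-finger parallel gripper is mounted at the origin on the work surface. World frame = base frame: x ahead of the robot, y to its left, z up, the work surface at z = 0. Lengths are in m, angles in rad, forces in N, time in s.
With the tool pointing down it reaches from about 0.35 to 0.975 m from the base axis. Payload 7.1 kg.
Tool frame: the origin (TCP) lies on the mounting face of the last link; the fingertips stand manip.nose_length ahead of it and the grasp point (between the pads) lies 163 mm ahead of it (manip.nose_length is the distance from the TCP to the fingertips, in m); z points along the fingers, x is the direction in which the jaws open and shut, and the axes are right-handed (so a half turn about z gives the same grasp; the last joint's range is limited). The gripper opens to 88 mm and grips with 3 to 60 N. Pads are 20 mm wide; open, the fingers measure 115 mm over their backs; the gripper's body (75 mm by 178 mm) begins 61 mm behind the grasp point.
Start: joints at [1.257, 0.423, 1.63, -0, 1.089, -0.019], TCP at [0.182, 0.598, 0.405] pointing down, gripper open.
Joint ranges: [-3, 3], [-0.9, 2.11], [0.09, 2.58], [-1.31, 4.45], [0.11, 2.69], [-2.54, 2.54]. Speed limits (rad/s): [2.39, 2.39, 3.01, 3.14, 3.14, 3.14].

## Interface

Orientations are given as [roll, pitch, yaw] about the fixed x, y, z axes, in that order (R = Rz(yaw) Ry(pitch) Rx(roll)).
In Python, from rig import sensors, imaging, manip gives the robot as it stands. The module is installed in compiled form; this text tells all that it offers.
- The arm moves only by the tool step_arm, never from a script. Its arguments are lists of equal length, an entry for each row: "xyz": the shift along the tool's x, y, z in mm, a list of three; "turn": the turn about the tool's z in rad; "jaw": the opening, from -1 (shut) to 1 (fully open). A call has 1 to 12 rows; each row is the pose to reach, as a shift and turn from the pose commanded when the call began, along the tool's axes at that moment; what a row does not reach only later rows make up. A row lasts 1/10 s, in which the tool goes at most 50 mm and 8.59 degrees, less where a joint would pass 70% of its speed; a pose out of reach is approached as far as the arm can. A call with a gripper value outside its range is refused whole. The fingers move at their own pace and stop on an object; "squeeze" is the grip in N (left out, the last holds). Time passes only in rows, so rows that repeat a pose let the fingers close. It gives the time, the measured TCP pose, the force and the opening at its end, in the units of the state.
- sensors.read_state(): the state, without advancing time (a new reading comes with each control period).
- imaging.read_camera(name): name is "scene" or "top"; returns (picture, depth): 420x560x3 uint8, red, green, blue; 420x560 float32, m along the optical axis (not along the pixel's ray), 0 where there is no reading.
- imaging.camera_model(name): a dict with "fx", "fy", "cx", "cy" (pixels), "D" ([k1, k2, p1, p2, k3] as OpenCV has them; the pictures are not rectified), "eye" and "orientation" of the camera in the world. Camera axes: x right, y up, looking along -z (the intrinsics and any distortion apply to the point x, -y, -z); pixel columns grow to the right and rows downward; lengths in m; the calibration is good to about 2 mm. A picture is of the moment at which its call begins. camera_model takes no time and is no camera call.
- manip.hand_in(): hands the job in, once; it reports no verdict.
The state is a dict: "time": time; "joint_pos": joint angles; "qd": joint speeds; "effort": joint torques, N m; "ee_pos": TCP position; "orientation": TCP orientation; "force": force on the tool from outside, world axes, zero at the start; "torque": the same for the moment, N m; "grip_width": opening from 0.0 (shut) to 1.0 (fully open).
Only numpy, scipy, OpenCV 4.12 (cv2) and the standard library are available. Lean on these libraries where they do the work, as an engineer would, in place of code of your own. Each camera call takes 0.05 s, during which the arm holds its last target.

## Task

Open the repair jig: lift its counterweighted hold-down arm by the crossbar, past the balance point, and ease it back until its weight rests on the stop screw and it stays open by itself - keep hold of it so it never drops or swings, and do not force it against the stop. Then take the transformer from among the parts and seat it upright and fully home in the jig's nest without jamming or banging it, let go, and leave everything else where it stands.

Things in the scene. Friction and masses are not known exactly. Their poses are not given: they have to be found in the camera images.
- jig: The repair jig, fixed. Origin on the bench under the nest's centre; x points from nest to hinge, z up. A bright block 100 x 90 x 32 mm high holds the nest: an open pocket 49 mm along x by 39 mm along y, 12 mm deep. Behind it a 16 mm base plate, 90 mm wide, runs to x = 195 mm and carries two grey upright brackets (144 mm high, at y = +-34 mm) with the hinge between.
- nest_floor (a point): Centre of the nest's floor, 20 mm above the bench; axes as jig.
- pivot (a point): Centre of the arm's hinge axis: 115 mm from the nest along the jig's x axis and 125 mm above the bench. The axis lies along the jig's y axis. Axes as jig; it does not turn with the arm.
- hold_arm (a joint): Angle of the hold-down arm, rad. 0: shut, level over the nest, pointing to the jig's -x; grows as its nose rises and swings back over the hinge. Balance near 0.95 to 1.2: below it falls shut, beyond it falls open by itself. It rests where the counterweight meets the stop screw, at 1.7 to 2.04, set anew each time: to be felt. Over 1.5 rad/s counts as dropped or swung.
- grip_left (a point): Place to grip the crossbar: middle of the dark round sleeve, 16 mm thick, 50 mm long, that turns freely on the crossbar, 47 mm to the jig's +y side of the arm. The crossbar lies parallel to the hinge axis and 175 mm from it, across the nose of the arm (a 16 x 16 mm bar along the middle), and swings with it; shut, it is 125 mm above the bench, free all round, and takes about 2 N to lift.
- grip_right (a point): The same on the jig's -y side of the arm. (Under the arm, over the nest, hangs a rubber foot 24 mm wide, reaching 30 mm below the arm's axis; with the arm open it points to the nest's side, well above it.)
- counterweight: Steel cylinder, 40 mm thick, 46 mm long along the hinge axis, 0.27 to 0.38 kg, on the arm's cranked tail behind and above the hinge. Origin at its centre, 72 mm from the hinge axis; it moves with the arm (0.45 kg without it).
- stop_block: Dark block, 30 x 40 x 14 mm, on the base plate 34 mm beyond the hinge; it carries the upright stop screw with its rubber cap, 20 mm wide. Origin at the centre of its underside, fixed to the jig. The cap's top lies 21.5 to 31.5 mm above it, as it happens to be set. The stop is rigid and the lever long: pushing some 3 N on the crossbar beyond it already forces it.
- transformer: The loose transformer: a dark laminated steel block, 46 mm (its x) by 36 mm (its y) and 44 mm high, with a smaller 28 x 30 mm card coil top that brings it to 50 mm. 0.35 kg. Origin at the centre of its underside, z up. It fits the nest either way round, x along the jig's x, with 1.5 mm to spare on each side; seated, its underside lies on the nest floor.
- heat_sink: Loose finned aluminium heat sink, 62 x 50 x 36 mm; stays. Origin under its centre.
- capacitor: Loose upright black can, 35 mm wide, 55 mm high; stays. Origin under its centre.
- screwdriver: Loose screwdriver lying flat; stays.
- screw_jar: Loose glass jar, 48 mm wide, 50 mm high; stays. Origin under its centre.
- disc_case: Loose flat disc case, 142 x 125 x 10 mm; stays. Origin under its centre.
- meter: Loose grey meter lying flat, 90 x 160 x 34 mm; stays. Origin under its centre.

How it is judged:
By the outcome, as a careful person would: the job done as asked, in the order asked, and still so for the second after the job is handed in, with the robot touching nothing.
It also fails if it takes over 72 s, if anything falls off the work surface, if the arm or the gripper's body presses on something with over 40 N, if the wrist force passes 120 N, or if a joint passes its speed limit or range.

## Working session

There is one attempt and no reset: what is moved stays moved. The work goes in short steps, Python scripts to look and compute and a tool call to move; the robot and the scene stay as the last step left them, time stands still between calls to the robot, and variables do not carry over. Pictures are saved under pics/ and viewed, and the job is handed in when it is done.

Besides the shell and the picture viewer there is one more tool, called after "Emit:" by a JSON object that holds its "name" and its "arguments". step_arm: Moves the arm, as the interface text tells. Its arguments: {"type":"object","properties":{"xyz":{"type":"array"},"turn":{"type":"array"},"jaw":{"type":"array"},"squeeze":{"type":"number"}},"required":["xyz","turn","jaw"]}

```bash
mkdir -p pics; python3 - <<'E'
from rig import sensors, imaging, manip
import cv2, numpy as np
print(sensors.read_state()); print(manip.nose_length)
for n in ("scene","top"):
    p,d=imaging.read_camera(n)
    np.savez(f"{n}0.npz",p=p,d=d)
    cv2.imwrite(f"pics/{n}0.png",p[:,:,::-1])
    print(n,imaging.camera_model(n), (d>0).mean())
E
```

```text
{'time': 0.0, 'joint_pos': array([ 1.25703358e+00,  4.23813250e-01,  1.63065857e+00,  4.96346561e-06,
        1.08860546e+00, -1.90058374e-02]), 'qd': array([ 0.00134208,  0.00024295, -0.00095893,  0.00126102, -0.00159517,
       -0.00056093]), 'effort': array([ 2.66929537e-04, -5.44630373e+01, -2.73666680e+01,  6.42859284e-02,
        2.27829331e-02, -1.02446058e-04]), 'ee_pos': array([0.18146213, 0.59779553, 0.40393107]), 'orientation': array([-3.14156005e+00,  1.48427487e-03,  1.27603714e+00]), 'force': array([0.5993403 , 0.20861365, 0.6953315 ]), 'torque': array([0.01434016, 0.04265184, 0.02507504]), 'grip_width': 1.0005928206219683}
0.182
scene {'fx': 477.33903714326175, 'fy': 477.33903714326175, 'cx': 282.201078485678, 'cy': 210.98293977813566, 'D': array([-0.00436002,  0.        ,  0.        ,  0.        ,  0.        ]), 'eye': array([ 1.21292216, -0.14099454,  0.99911805]), 'orientation': array([0.70863325, 0.00947352, 1.36814927])} 0.9962287414965987
top {'fx': 518.3197758175173, 'fy': 518.3197758175173, 'cx': 270.81993582844905, 'cy': 208.1026010420111, 'D': array([0.04319484, 0.        , 0.        , 0.        , 0.        ]), 'eye': array([0.35531614, 0.01178205, 1.68245725]), 'orientation': array([ 0.08585275, -0.01363243, -1.56932696])} 0.995812074829932
```

View pics/scene0.png

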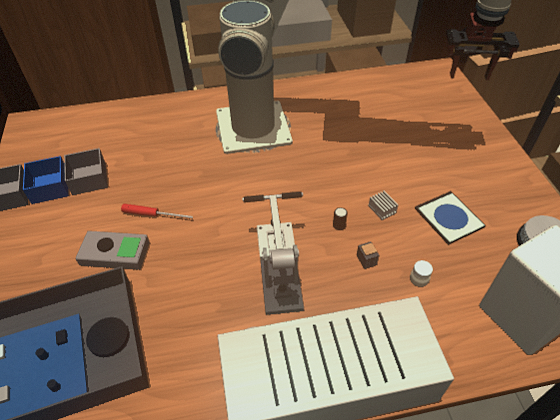

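View pics/top0.png

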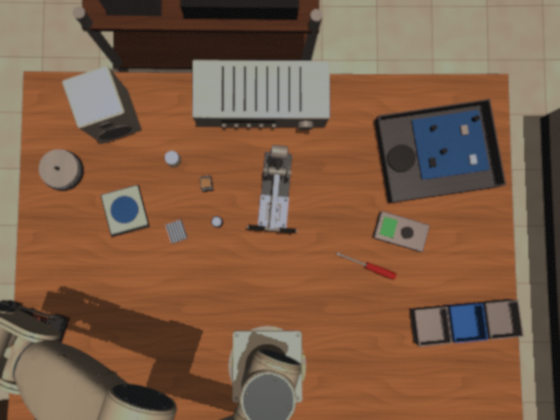

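```bash
cat > h.py <<'E'
import cv2, numpy as np
from scipy.spatial.transform import Rotation as Ro
from rig import imaging, sensors, manip
def cam(n):
    m=imaging.camera_model(n); K=np.array([[m['fx'],0,m['cx']],[0,m['fy'],m['cy']],[0,0,1]]);
    return K,np.array(m['D']),np.array(m['eye']),Ro.from_euler('xyz',m['orientation']).as_matrix()
def rays(n,uv):
    K,D,e,R=cam(n); q=cv2.undistortPoints(np.float64(uv).reshape(-1,1,2),K,D).reshape(-1,2)
    return e,(R@np.c_[q[:,0],-q[:,1],-np.ones(len(q))].T).T
def plane(n,uv,z):
    e,r=rays(n,uv); return e+r*((z-e[2])/r[:,2])[:,None]
def cloud(n,d):
    v,u=np.mgrid[0:420,0:560]; e,r=rays(n,np.stack([u.ravel(),v.ravel()],1))
    P=e+r*d.ravel()[:,None]; return P.reshape(420,560,3)
def proj(n,P):
    K,D,e,R=cam(n); c=(np.atleast_2d(P)-e)@R; c[:,1:]*=-1
    return cv2.projectPoints(c,np.zeros(3),np.zeros(3),K,D)[0].reshape(-1,2)
E
python3 - <<'E'
from h import *
for n,b in (("scene",(190,180,250,140)),("top",(160,140,145,105))):
    z=np.load(n+"0.npz"); x,y,w,h=b
    c=cv2.resize(z['p'][y:y+h,x:x+w,::-1],None,fx=780/w if n=='top' else 3.1,fy=780/w if n=='top' else 3.1,interpolation=cv2.INTER_CUBIC)
    cv2.imwrite(f"pics/{n}0c.png",c)
    P=cloud(n,z['d'])
    # height map of jig
    print(n,"table z",[P[v,u].round(3) for u,v in ([(330,180),(200,235)] if n=='scene' else [(330,180),(230,260)])])
    # blobs
    H=P[...,2]
    m=((H>0.012)&(H<0.3)&(P[...,0]>0.3)&(P[...,0]<0.85)&(P[...,1]>-0.2)&(P[...,1]<0.6)).astype('u1')
    k,l,s,ce=cv2.connectedComponentsWithStats(m)
    for i in range(1,k):
        if s[i,4]>25: 
            q=P[l==i]; print(s[i],q.mean(0).round(3),q.min(0).round(3),q.max(0).round(3))
E
```

```text
scene table z [array([0.285, 0.182, 0.   ]), array([ 0.408, -0.208, -0.001])]
[ 243  191   61  122 3766] [ 0.571 -0.027  0.07 ] [ 0.414 -0.086  0.012] [0.684 0.062 0.201]
[369 190  30  27 473] [0.427 0.29  0.03 ] [0.385 0.259 0.012] [0.461 0.325 0.042]
[418 197  58  38 581] [0.486 0.452 0.013] [0.423 0.385 0.012] [0.547 0.518 0.018]
[333 207  15  21 240] [0.459 0.158 0.044] [0.435 0.143 0.012] [0.471 0.179 0.061]
[460 221  22  14  69] [0.54  0.496 0.013] [0.526 0.46  0.012] [0.559 0.527 0.016]
[ 480  224   80  114 5018] [0.793 0.443 0.159] [0.597 0.409 0.012] [0.85  0.6   0.225]
[445 233  13   6  29] [0.557 0.432 0.013] [0.547 0.414 0.012] [0.567 0.451 0.016]
[357 241  23  26 394] [0.583 0.194 0.039] [0.552 0.175 0.012] [0.602 0.218 0.056]
[410 260  23  25 417] [0.662 0.301 0.04 ] [0.635 0.281 0.012] [0.68  0.327 0.055]
[ 218  296  216   80 8433] [0.809 0.015 0.129] [ 0.745 -0.189  0.09 ] [0.85  0.231 0.134]
top table z [array([ 0.593, -0.205, -0.   ]), array([0.332, 0.12 , 0.001])]
[  62   79   80   64 3469] [0.774 0.486 0.184] [0.708 0.41  0.012] [0.85  0.588 0.23 ]
[ 192   90  137   41 4952] [0.797 0.022 0.114] [ 0.744 -0.185  0.012] [0.85  0.233 0.142]
[ 247  145   50   89 2343] [ 0.544 -0.021  0.076] [ 0.414 -0.085  0.012] [0.682 0.062 0.204]
[165 151  16  16 203] [0.654 0.304 0.044] [0.633 0.282 0.013] [0.679 0.327 0.06 ]
[199 176  14  17 191] [0.574 0.197 0.044] [0.55  0.178 0.012] [0.599 0.219 0.063]
[102 185  42  52 597] [0.496 0.461 0.015] [0.408 0.399 0.012] [0.573 0.531 0.025]
[211 217  12  11 105] [0.452 0.161 0.053] [0.436 0.144 0.016] [0.467 0.178 0.065]
[165 220  22  24 246] [0.422 0.292 0.029] [0.386 0.26  0.012] [0.46  0.324 0.045]
```

```bash
ls pics
```

```text
scene0.png
scene0c.png
top0.png
top0c.png
```

View pics/scene0c.png

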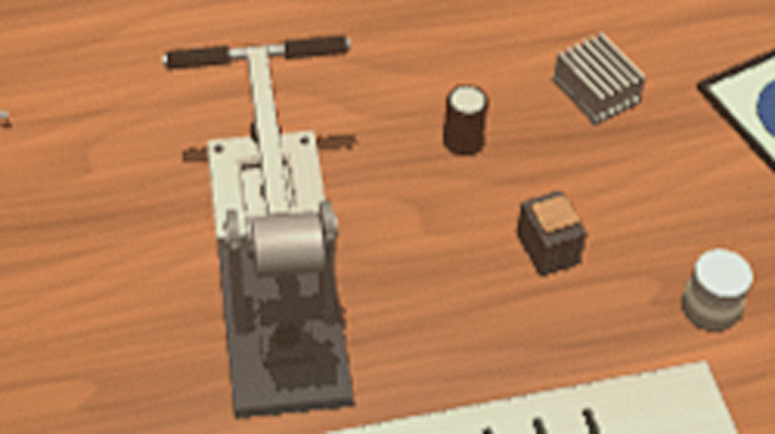

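View pics/top0c.png

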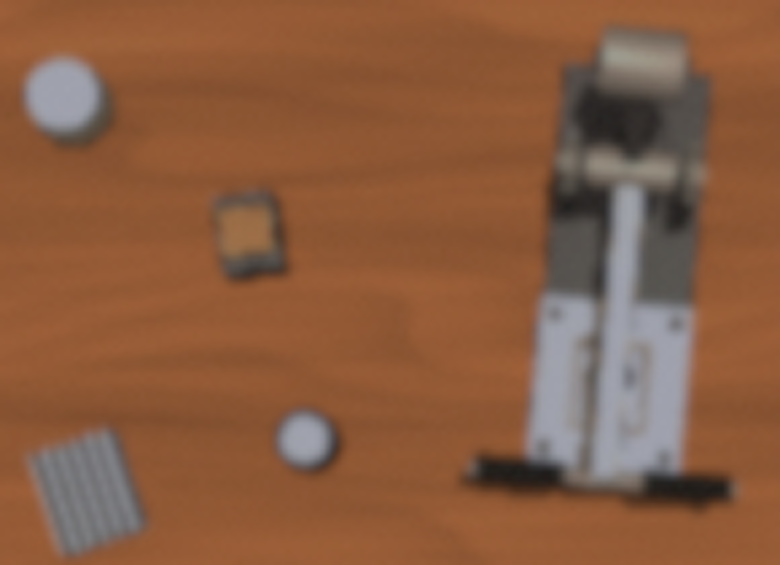

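```bash
python3 - <<'E'
from h import *
def rect(q,z):
    r=cv2.minAreaRect((q[:,:2]*1000).astype('f4')); return [np.round(a,1) for a in r]
for n in ("scene","top"):
    z=np.load(n+"0.npz"); P=cloud(n,z['d']); H=P[...,2]; X=P[...,0];Y=P[...,1]
    j=(X>.4)&(X<.7)&(Y>-.1)&(Y<.08)
    hsv=cv2.cvtColor(z['p'],cv2.COLOR_RGB2HSV)
    q=P[j&(H>.025)&(H<.039)&(X<.56)&(hsv[...,2]>120)]; print(n,'block',len(q),q[:,2].mean().round(4),rect(q,0))
    q=P[j&(H>.010)&(H<.022)&(X>.55)]; print('plate',len(q),q[:,2].mean().round(4),rect(q,0))
    # plate/block lines: side fits skip
    # crossbar: high pts x<.46
    b=j&(H>.1)&(X<.455); q=P[b]; print('bar',len(q),q[:,2].max().round(4),rect(q,0))
    vv,uu=np.nonzero(b); t=plane(n,np.c_[uu,vv],0.125); print('bar by ray',rect(t,0), t.mean(0))
    t=P[(X>.53)&(X<.62)&(Y>.16)&(Y<.24)&(H>.03)]; 
    for nm,m in (('all',H>.008),('top',H>.038),('card',(H>.044))):
        t=P[(X>.53)&(X<.62)&(Y>.16)&(Y<.24)&m];print('tr',nm,len(t),rect(t,0),t[:,2].max(), np.median(t[:,2]))
    # card by colour
    tm=(X>.53)&(X<.62)&(Y>.16)&(Y<.24)&(hsv[...,2]>140)&(hsv[...,1]<170)&(H>.03)
    vv,uu=np.nonzero(tm); t=plane(n,np.c_[uu,vv],0.05); print('card ray',len(t),rect(t,0),np.median(P[tm][:,2]))
E
```

```text
scene block 613 0.0325 [array([485.2, -17.2]), array([ 90.1, 103. ]), np.float64(84.6)]
plate 1293 0.0167 [array([617.3, -29.4]), array([ 90.1, 128.6]), np.float64(84.8)]
bar 373 0.1386 [array([436.4, -13.1]), array([147.2,  36.5]), np.float64(83.9)]
bar by ray [array([431.2, -12.1]), array([147.9,  34.5]), np.float64(84.8)] [ 0.42594465 -0.01210624  0.125     ]
tr all 414 [array([576.8, 196.9]), array([48.3, 38.2]), np.float64(7.5)] 0.05577127377715019 0.043677899343035786
tr top 255 [array([576.7, 197.3]), array([48.3, 37.7]), np.float64(8.2)] 0.05577127377715019 0.047364132927760205
tr card 197 [array([577.3, 197.1]), array([46.3, 36.6]), np.float64(8.1)] 0.05577127377715019 0.04876499714110838
card ray 139 [array([580. , 195.2]), array([46.6, 36. ]), np.float64(8.0)] 0.050188550747881755
top block 543 0.0319 [array([487.2, -16.4]), array([89.9, 98.4]), np.float64(84.6)]
plate 549 0.0162 [array([615.7,  -5. ]), array([160.3, 133.5]), np.float64(86.1)]
bar 273 0.1419 [array([435.9, -12.3]), array([147.9,  34.8]), np.float64(85.0)]
bar by ray [array([436.3, -12.3]), array([148.3,  35.4]), np.float64(84.9)] [ 0.42893618 -0.01183942  0.125     ]
tr all 205 [array([574.8, 202.2]), array([65.4, 88.9]), np.float64(81.6)] 0.06338275698523654 0.045433007379206414
tr top 164 [array([575.1, 197.7]), array([47.6, 35.9]), np.float64(9.3)] 0.06338275698523654 0.04696335353579717
tr card 119 [array([574.8, 197.6]), array([45. , 35.9]), np.float64(9.3)] 0.06338275698523654 0.04858898123900679
card ray 56 [array([576.7, 198.3]), array([22.3, 25.3]), np.float64(0.2)] 0.04953822030567934
```

```bash
cat >> h.py <<'E'
NEST=np.array([.4868,-.017]); JY=-0.0925
def jig(p):
    c,s=np.cos(JY),np.sin(JY); p=np.atleast_2d(p); return np.c_[NEST+p[:,:2]@np.array([[c,s],[-s,c]]),p[:,2]]
def tojig(P):
    c,s=np.cos(JY),np.sin(JY); return np.c_[(P[:,:2]-NEST)@np.array([[c,-s],[s,c]]),P[:,2]]
E
python3 - <<'E'
from h import *
for n in ("scene","top"):
    z=np.load(n+"0.npz"); P=cloud(n,z['d']); H=P[...,2]; X=P[...,0];Y=P[...,1]
    hsv=cv2.cvtColor(z['p'],cv2.COLOR_RGB2HSV)
    b=((X>.38)&(X<.455)&(Y>-.1)&(Y<.08)&(H>.1)&(hsv[...,2]<110))
    k,l,s,c=cv2.connectedComponentsWithStats(b.astype('u1'))
    for i in range(1,k):
        if s[i,4]>30:
            print(n,s[i],c[i].round(1),'P',tojig(plane(n,c[i][None],.129))[0].round(4))
    print('pred',proj(n,jig([[-.06,.047,.125],[-.06,-.047,.125]])).round(1))
    img=z['p'].copy()
    J=tojig(P.reshape(-1,3)).reshape(P.shape)
    # stop region
    m=(J[...,0]>.128)&(J[...,0]<.172)&(abs(J[...,1])<.025)&(H<.07)
    if m.sum():
        h=np.round(J[m]*1000)
        h=h[np.argsort(-h[:,2])]; print('stop',len(h),h[:40:1].tolist())
E
```

```text
scene [277 192  25   7 113] [290.7 194.9] P [-0.0573  0.0439  0.129 ]
scene [243 195  22   7 114] [253.7 198.2] P [-0.0572 -0.0476  0.129 ]
pred [[291.8 195.1]
 [254.  198.4]]
stop 361 [[157.0, -2.0, 46.0], [154.0, 5.0, 45.0], [148.0, -3.0, 44.0], [155.0, -4.0, 44.0], [156.0, 0.0, 44.0], [147.0, -1.0, 43.0], [148.0, 4.0, 43.0], [148.0, 8.0, 43.0], [149.0, -8.0, 43.0], [156.0, 5.0, 43.0], [152.0, -6.0, 43.0], [153.0, 3.0, 43.0], [151.0, 8.0, 43.0], [150.0, 1.0, 43.0], [145.0, -1.0, 43.0], [144.0, -3.0, 43.0], [143.0, 6.0, 43.0], [157.0, -4.0, 42.0], [150.0, 6.0, 42.0], [145.0, 9.0, 42.0], [143.0, -5.0, 42.0], [149.0, -4.0, 42.0], [146.0, 1.0, 41.0], [140.0, -5.0, 41.0], [143.0, -8.0, 41.0], [144.0, 2.0, 41.0], [144.0, 6.0, 41.0], [140.0, -3.0, 41.0], [147.0, 6.0, 41.0], [150.0, -8.0, 41.0], [157.0, 0.0, 41.0], [151.0, -4.0, 41.0], [137.0, 0.0, 40.0], [138.0, 2.0, 40.0], [151.0, 1.0, 40.0], [156.0, -2.0, 40.0], [154.0, 3.0, 40.0], [140.0, -0.0, 40.0], [140.0, 2.0, 40.0], [143.0, 4.0, 40.0]]
top [247 225  49   9 196] [271.2 229. ] P [-0.061  0.001  0.129]
pred [[256.  227.3]
 [287.1 230
[... 158 characters left out ...]
[152.0, 7.0, 37.0], [144.0, -9.0, 37.0], [145.0, 13.0, 37.0], [161.0, -11.0, 36.0], [152.0, 11.0, 36.0], [158.0, -15.0, 36.0], [143.0, 10.0, 35.0], [155.0, -18.0, 35.0], [161.0, 18.0, 35.0], [146.0, 10.0, 35.0], [159.0, 14.0, 34.0], [157.0, -8.0, 34.0], [145.0, 16.0, 34.0], [146.0, 7.0, 34.0], [149.0, 17.0, 33.0], [162.0, -18.0, 33.0], [152.0, 20.0, 32.0], [160.0, 8.0, 31.0], [155.0, -12.0, 31.0], [156.0, -15.0, 31.0], [155.0, -9.0, 30.0], [152.0, -9.0, 30.0], [155.0, 21.0, 30.0], [152.0, -15.0, 30.0], [146.0, 20.0, 30.0], [146.0, -16.0, 29.0], [149.0, -9.0, 29.0], [159.0, 21.0, 28.0], [146.0, -13.0, 28.0], [160.0, -18.0, 27.0], [163.0, -15.0, 27.0], [153.0, 14.0, 27.0], [160.0, 18.0, 27.0]]
```

Emit:
{"name": "step_arm", "arguments": {"xyz": [[0, 0, 0]], "turn": [0], "jaw": [1]}}

```text
time: 0.2
ee_pos: [0.1815, 0.5979, 0.4042]
orientation: [-3.142, 0.001, 1.276]
force: [-0.2, -1.2, 0.6]
grip_width: 1.002
```

Emit:
{"name": "step_arm", "arguments": {"xyz": [[-466, 403, 44], [-466, 403, 44], [-466, 403, 44], [-466, 403, 44], [-466, 403, 44], [-466, 403, 44], [-466, 403, 44], [-466, 403, 44], [-466, 403, 44], [-466, 403, 44], [-466, 403, 44], [-466, 403, 44]], "turn": [1.368, 1.368, 1.368, 1.368, 1.368, 1.368, 1.368, 1.368, 1.368, 1.368, 1.368, 1.368], "jaw": [1, 1, 1, 1, 1, 1, 1, 1, 1, 1, 1, 1], "squeeze": 10}}

```text
time: 1.4
ee_pos: [0.4251, 0.0491, 0.3621]
orientation: [-3.141, -0.001, -0.092]
force: [0.7, 0.3, -0.3]
grip_width: 0.999
```

Emit:
{"name": "step_arm", "arguments": {"xyz": [[0, 0, 0], [0, 0, 0]], "turn": [0, 0], "jaw": [0.2, 0.2]}}

```text
time: 1.6
ee_pos: [0.4248, 0.05, 0.3618]
orientation: [-3.142, 0.001, -0.096]
force: [-0.8, 0.6, -0.7]
grip_width: 0.854
```

```bash
python3 - <<'E'
from h import *
s=sensors.read_state(); print(s['ee_pos'],s['orientation'],s['force'])
p,d=imaging.read_camera("top"); b=p[190:260,220:320,::-1]; cv2.imwrite("pics/t1.png",cv2.resize(b,None,fx=7,fy=7,interpolation=2))
p,d=imaging.read_camera("scene"); b=p[120:230,200:360,::-1]; cv2.imwrite("pics/s1.png",cv2.resize(b,None,fx=5,fy=5,interpolation=2))
y=s['orientation'][2]; e=s['ee_pos']; t=jig([[-.06,.047,.125]])[0]
dx=t[:2]-e[:2]; print('tool shift',dx@[np.cos(y),np.sin(y)],dx@[np.sin(y),-np.cos(y)], e[2]-.163-.125)
E
```

```text
[0.42481228 0.04998581 0.36176874] [-3.14151534e+00  5.43987467e-04 -9.56426966e-02] [-0.83936192  0.57290136 -0.72906809]
tool shift 0.007953950827559494 0.013948823849908374 0.07376874129185265
```

View pics/s1.png

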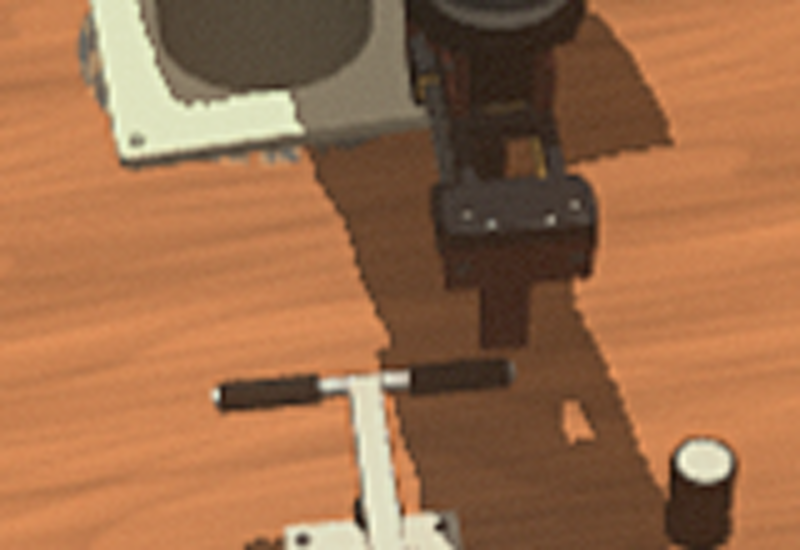

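Emit:
{"name": "step_arm", "arguments": {"xyz": [[8, 11, 10], [8, 11, 40], [8, 11, 60], [8, 11, 74], [8, 11, 74], [8, 11, 74]], "turn": [0, 0, 0, 0, 0, 0], "jaw": [0.2, 0.2, 0.2, 0.2, 0.2, 0.2], "squeeze": 10}}

```text
time: 2.3
ee_pos: [0.4316, 0.04, 0.2877]
orientation: [3.141, 0.001, -0.09]
force: [0.5, 0.2, -0.3]
grip_width: 0.598
```

```bash
python3 - <<'E'
from h import *
s=sensors.read_state(); print(s['ee_pos'],s['orientation'],s['force'])
p,d=imaging.read_camera("scene"); b=p[150:240,220:360,::-1]; cv2.imwrite("pics/s2.png",cv2.resize(b,None,fx=5.5,fy=5.5,interpolation=2))
y=s['orientation'][2]; e=s['ee_pos']; t=jig([[-.06,.050,.125]])[0]
dx=t[:2]-e[:2]; print('tool shift',dx@[np.cos(y),np.sin(y)],dx@[np.sin(y),-np.cos(y)], e[2]-.163-.125)
E
```

```text
[0.43162431 0.0399783  0.28770968] [ 3.14143583e+00  7.68636377e-04 -9.02693267e-02] [ 0.48532851  0.22829607 -0.30283271]
tool shift 0.00019913333067598236 0.0016386829236032352 -0.00029031675139226665
```

View pics/s2.png

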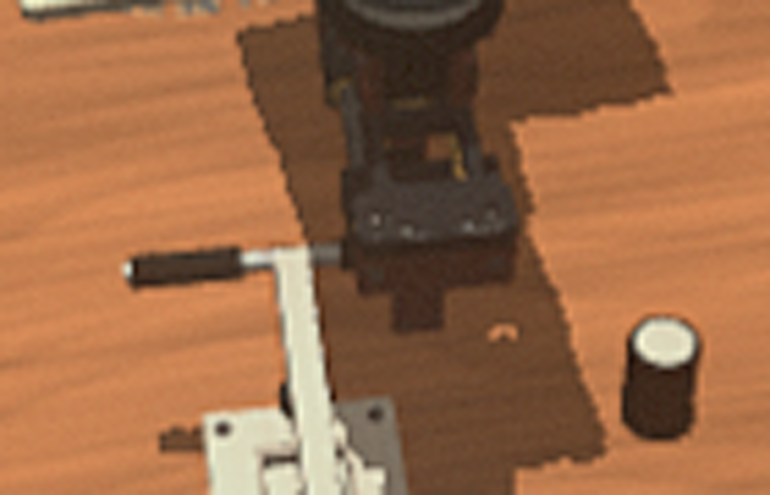

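Emit:
{"name": "step_arm", "arguments": {"xyz": [[0, 0, 0], [0, 0, 0], [0, 0, 0], [0, 0, 0], [0, 0, 0], [0, 0, 0]], "turn": [0, 0, 0, 0, 0, 0], "jaw": [-1, -1, -1, -1, -1, -1], "squeeze": 12}}

```text
time: 2.95
ee_pos: [0.4313, 0.0394, 0.288]
orientation: [3.142, 0.001, -0.092]
force: [-2.3, 0.9, 3.4]
grip_width: 0.177
```

Emit:
{"name": "step_arm", "arguments": {"xyz": [[0, 0, -3.5], [0.2, 0, -8.7], [0.7, 0, -15.7], [1.5, 0, -22.7], [2.5, 0, -29.6], [3.8, 0, -36.5], [5.4, 0, -43.3], [7.3, 0, -50], [9.4, 0, -56.7], [11.8, 0, -63.3], [13.8, 0, -68.1], [15.1, 0, -71.4]], "turn": [0, 0, 0, 0, 0, 0, 0, 0, 0, 0, 0, 0], "jaw": [-1, -1, -1, -1, -1, -1, -1, -1, -1, -1, -1, -1]}}

```text
time: 4.15
ee_pos: [0.4466, 0.038, 0.3599]
orientation: [3.142, 0.001, -0.092]
force: [-4.8, 0.3, 0.6]
grip_width: 0.175
```

```bash
cat > a.py <<'E'
from h import *
import sys
s=sensors.read_state(); e=s['ee_pos']; g=tojig(np.array([[e[0],e[1],e[2]-.163]]))[0]
r=np.hypot(g[0]-.115,g[2]-.125); th=np.arctan2(g[2]-.125,.115-g[0]); c,sn=np.cos(JY),np.sin(JY)
f=s['force']; fx=f[0]*c+f[1]*sn; fy=-f[0]*sn+f[1]*c
print('t',s['time'],'jig',g.round(4),'r',r.round(4),'th',th.round(3),'Fjig',np.round([fx,fy,f[2]],1),'Ftan',round(fx*np.sin(th)+f[2]*np.cos(th),2),'Frad',round(-fx*np.cos(th)+f[2]*np.sin(th),2),'w',s['grip_width'])
if len(sys.argv)>1:
    n=sys.argv[1]; x0,y0,w,h=map(int,sys.argv[3:7]); p,d=imaging.read_camera(n); k=min(780/w,580/h)
    cv2.imwrite(f"pics/{sys.argv[2]}.png",cv2.resize(p[y0:y0+h,x0:x0+w,::-1],None,fx=k,fy=k,interpolation=2)); np.savez(sys.argv[2]+".npz",p=p,d=d)
E
python3 a.py scene s3 190 120 180 180
```

```text
t 4.15 jig [-0.0451  0.0511  0.1969] r 0.1755 th 0.422 Fjig [-4.8 -0.1  0.6] Ftan -1.38 Frad 4.66 w 0.17504168373071907
```

View pics/s3.png

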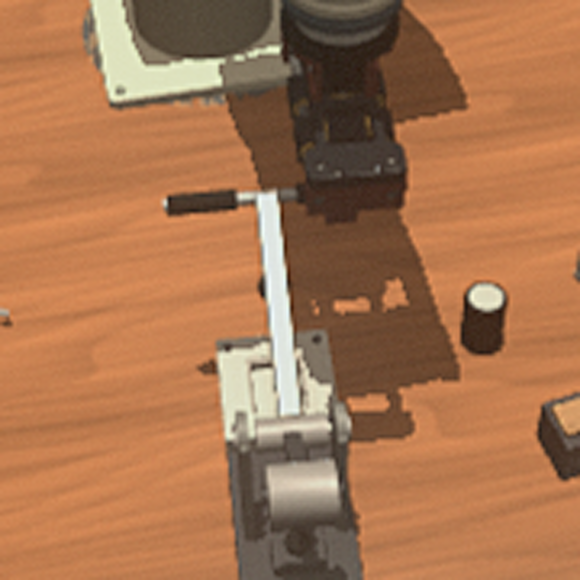

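Emit:
{"name": "step_arm", "arguments": {"xyz": [[1.8, 0, -4.9], [5.8, 0, -12.7], [10.2, 0, -20.3], [15, 0, -27.7], [20.1, 0, -34.8], [25.6, 0, -41.7], [31.4, 0, -48.2], [37.5, 0, -54.5], [44, 0, -60.5], [50.7, 0, -66.1], [54.9, 0, -69.3], [57.7, 0, -71.4]], "turn": [0, 0, 0, 0, 0, 0, 0, 0, 0, 0, 0, 0], "jaw": [-1, -1, -1, -1, -1, -1, -1, -1, -1, -1, -1, -1]}}

```text
time: 5.4
ee_pos: [0.5047, 0.0327, 0.431]
orientation: [-3.141, -0.001, -0.092]
force: [0.6, 2.2, -2.5]
grip_width: 0.182
```

```bash
python3 a.py
```

```text
t 5.4 jig [0.0132 0.0512 0.268 ] r 0.1755 th 0.952 Fjig [ 0.4  2.2 -2.5] Ftan -1.12 Frad -2.25 w 0.1818826450563704
```

Emit:
{"name": "step_arm", "arguments": {"xyz": [[7.5, 0, -4.5], [15, 0, -9], [22.7, 0, -13.2], [30.6, 0, -16.9], [38.7, 0, -20.3], [46.9, 0, -23.3], [55.3, 0, -25.8], [63.8, 0, -28], [72.4, 0, -29.6], [81, 0, -30.9], [89.7, 0, -31.8], [93.2, 0, -32]], "turn": [0, 0, 0, 0, 0, 0, 0, 0, 0, 0, 0, 0], "jaw": [-1, -1, -1, -1, -1, -1, -1, -1, -1, -1, -1, -1]}}

```text
time: 6.6
ee_pos: [0.598, 0.0242, 0.4629]
orientation: [-3.141, -0.001, -0.092]
force: [1.2, 4.4, 5.0]
grip_width: 0.182
```

```bash
python3 a.py scene s4 190 80 200 200
```

```text
t 6.6 jig [0.1069 0.0513 0.2999] r 0.1751 th 1.524 Fjig [0.8 4.5 5. ] Ftan 1.01 Frad 5.01 w 0.18153266611542926
```

View pics/s4.png

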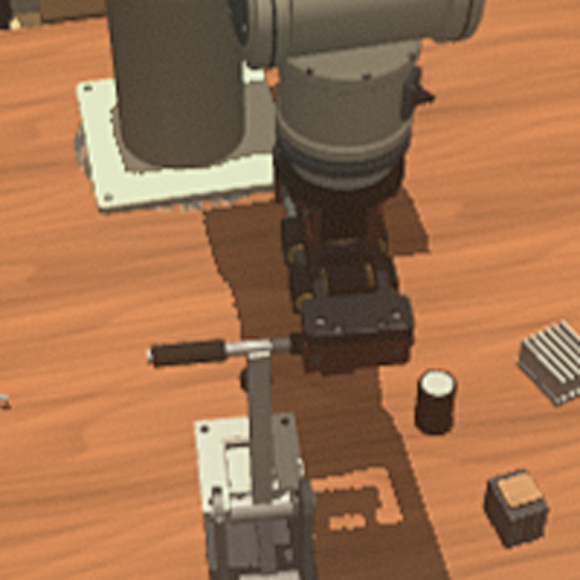

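Emit:
{"name": "step_arm", "arguments": {"xyz": [[5.3, -0.5, -0.7], [10.5, -0.5, -0.7], [15.8, -0.5, -0.6], [21, -0.5, -0.3], [24.5, -0.5, 0], [24.5, -0.5, 0]], "turn": [0, 0, 0, 0, 0, 0], "jaw": [-1, -1, -1, -1, -1, -1]}}

```text
time: 7.25
ee_pos: [0.6217, 0.0222, 0.4623]
orientation: [3.141, 0.0, -0.092]
force: [0.7, 0.5, 0.3]
grip_width: 0.174
```

```bash
python3 a.py
```

```text
t 7.25 jig [0.1307 0.0515 0.2993] r 0.1751 th 1.661 Fjig [0.6 0.6 0.3] Ftan 0.58 Frad 0.31 w 0.17372052617005737
```

Emit:
{"name": "step_arm", "arguments": {"xyz": [[0, 0, 0]], "turn": [0], "jaw": [-1]}}

```text
time: 7.35
ee_pos: [0.6213, 0.0223, 0.4624]
orientation: [3.141, 0.001, -0.092]
force: [1.0, 0.5, -0.2]
grip_width: 0.18
```

```bash
python3 a.py
```

```text
t 7.35 jig [0.1303 0.0516 0.2994] r 0.1751 th 1.658 Fjig [ 1.   0.6 -0.2] Ftan 1.01 Frad -0.11 w 0.1801850958518414
```

```bash
python3 - <<'E'
from h import *
zs=np.load("scene0.npz"); P=cloud("scene",zs['d']); J=tojig(P.reshape(-1,3)).reshape(P.shape)*1000
m=(np.hypot(J[...,0]-149,J[...,1])<7)&(J[...,2]<60)
h=J[m][:,2]; print('cap',len(h),np.sort(h).round(1))
v,u=np.nonzero(m); print(u.min(),u.max(),v.min(),v.max())
p,d=imaging.read_camera("scene"); np.savez("s5.npz",p=p,d=d)
P=cloud("scene",d); J=tojig(P.reshape(-1,3)).reshape(P.shape)*1000
m=(abs(J[...,1])<20)&(J[...,0]>120)&(J[...,0]<215)&(J[...,2]>45)&(J[...,2]<125)
q=J[m]; print(len(q), q.min(0),q.max(0))
# cylinder fit in xz, r=20
from scipy.optimize import least_squares
f=lambda c:np.hypot(q[:,0]-c[0],q[:,2]-c[1])-20
s=least_squares(f,[175,90],loss='soft_l1',f_scale=2); c=s.x
print(c,np.hypot(c[0]-115,c[1]-125),'beta',np.arctan2(125-c[1],c[0]-115),np.std(f(c)))
# constrained: r 72
g=lambda b:np.hypot(q[:,0]-115-72*np.cos(b[0]),q[:,2]-125+72*np.sin(b[0]))-20
s=least_squares(g,[.8],loss='soft_l1',f_scale=2); print(s.x,np.std(g(s.x)))
b=p[150:310,200:360,::-1]; cv2.imwrite("pics/s5.png",cv2.resize(b,None,fx=3.6,fy=3.6,interpolation=2))
for n in ("scene0.npz",):
    pp=np.load(n)['p'][250:315,250:320,::-1]; cv2.imwrite("pics/s0stop.png",cv2.resize(pp,None,fx=8,fy=8,interpolation=2))
E
```

```text
cap 24 [30.5 37.1 37.1 38.5 38.7 39.8 40.  40.3 40.5 40.7 40.7 41.2 41.2 42.
 42.5 42.7 42.8 43.2 43.2 43.2 43.3 43.3 43.6 44.3]
280 285 285 291
426 [122.7320029  -19.88510603  60.26347928] [182.67827124  19.8898472  124.84075519]
[162.76388903 105.41847696] 51.621944361302674 beta 0.3890672724046168 8.837788858791566
[0.86246556] 13.48416449169899
```

View pics/s5.png

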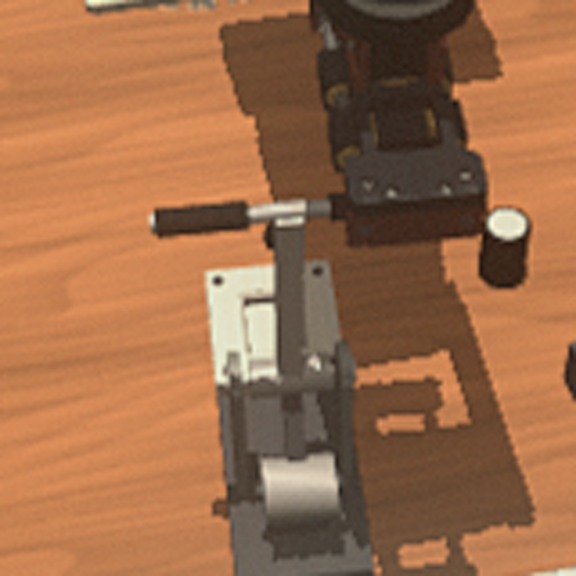

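View pics/s0stop.png

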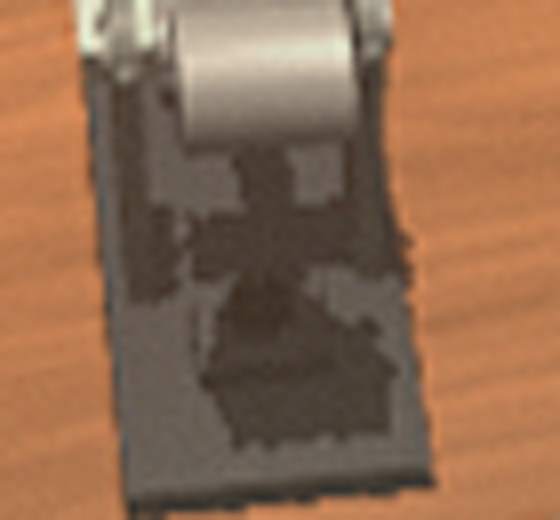

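Emit:
{"name": "step_arm", "arguments": {"xyz": [[3, 0, 0.4], [5.2, 0, 0.7], [8, 0, 1.1], [10.5, 0, 1.4], [13, 0, 1.9], [15.6, 0, 2.3], [17.5, 0, 2.7], [19.1, 0, 3], [20.8, 0, 3.3], [20.8, 0, 3.3]], "turn": [0, 0, 0, 0, 0, 0, 0, 0, 0, 0], "jaw": [-1, -1, -1, -1, -1, -1, -1, -1, -1, -1]}}

```text
time: 8.4
ee_pos: [0.6422, 0.0204, 0.4592]
orientation: [3.141, 0.0, -0.092]
force: [1.5, -1.8, -3.7]
grip_width: 0.176
```

```bash
python3 a.py
```

```text
t 8.4 jig [0.1512 0.0516 0.2962] r 0.175 th 1.779 Fjig [ 1.7 -1.7 -3.7] Ftan 2.41 Frad -3.32 w 0.17584260561650691
```

Emit:
{"name": "step_arm", "arguments": {"xyz": [[0, 0, 0]], "turn": [0], "jaw": [-1]}}

```text
time: 8.5
ee_pos: [0.642, 0.0204, 0.4593]
orientation: [3.141, 0.0, -0.092]
force: [0.2, -2.8, -3.7]
grip_width: 0.177
```

```bash
python3 a.py
```

```text
t 8.5 jig [0.1511 0.0516 0.2963] r 0.175 th 1.778 Fjig [ 0.5 -2.8 -3.7] Ftan 1.24 Frad -3.5 w 0.17729148784948331
```

Emit:
{"name": "step_arm", "arguments": {"xyz": [[0, 0, 0], [1, 0, 0.4], [2, 0, 0.9], [3.2, 0, 1.6], [3.2, 0, 1.6]], "turn": [0, 0, 0, 0, 0], "jaw": [-1, -1, -1, -1, -1], "squeeze": 5}}

```text
time: 9.0
ee_pos: [0.6456, 0.0201, 0.4583]
orientation: [3.141, -0.001, -0.092]
force: [0.9, -3.0, 0.3]
grip_width: 0.177
```

```bash
python3 a.py
```

```text
t 9.0 jig [0.1547 0.0516 0.2953] r 0.1749 th 1.8 Fjig [ 1.2 -2.9  0.3] Ftan 1.12 Frad 0.59 w 0.17682214265819265
```

Emit:
{"name": "step_arm", "arguments": {"xyz": [[0, 0, 0], [0, 0, 0]], "turn": [0, 0], "jaw": [-0.52, -0.52]}}

```text
time: 9.2
ee_pos: [0.6453, 0.0205, 0.458]
orientation: [-3.141, -0.0, -0.092]
force: [1.0, -0.4, -0.1]
grip_width: 0.241
```

```bash
python3 a.py
```

```text
t 9.2 jig [0.1543 0.052  0.295 ] r 0.1745 th 1.798 Fjig [ 1.1 -0.3 -0.1] Ftan 1.06 Frad 0.19 w 0.24082268094424525
```

Emit:
{"name": "step_arm", "arguments": {"xyz": [[0, 0, 0]], "turn": [0], "jaw": [-0.52]}}

```text
time: 9.3
ee_pos: [0.6453, 0.0205, 0.458]
orientation: [-3.141, -0.0, -0.092]
force: [1.4, -0.2, 0.5]
grip_width: 0.243
```

```bash
python3 a.py
```

```text
t 9.3 jig [0.1543 0.052  0.295 ] r 0.1745 th 1.798 Fjig [ 1.4 -0.1  0.5] Ftan 1.27 Frad 0.79 w 0.2430129479077054
```

Emit:
{"name": "step_arm", "arguments": {"xyz": [[1, 0, 0.3], [2, 0, 0.5], [2, 0, 0.5]], "turn": [0, 0, 0], "jaw": [-0.52, -0.52, -0.52]}}

```text
time: 9.6
ee_pos: [0.6474, 0.0203, 0.4574]
orientation: [-3.141, -0.0, -0.092]
force: [1.9, 1.1, 0.5]
grip_width: 0.237
```

Emit:
{"name": "step_arm", "arguments": {"xyz": [[0, 0, 0]], "turn": [0], "jaw": [-0.52]}}

```text
time: 9.7
ee_pos: [0.6473, 0.0202, 0.4574]
orientation: [-3.141, -0.0, -0.092]
force: [1.2, 0.7, 1.0]
grip_width: 0.243
```

Emit:
{"name": "step_arm", "arguments": {"xyz": [[1, 0, 0.3], [2, 0, 0.5], [2, 0, 0.5]], "turn": [0, 0, 0], "jaw": [-0.52, -0.52, -0.52]}}

```text
time: 10.0
ee_pos: [0.6493, 0.0199, 0.4567]
orientation: [-3.142, 0.0, -0.092]
force: [1.4, 0.8, 0.1]
grip_width: 0.239
```

Emit:
{"name": "step_arm", "arguments": {"xyz": [[0, 0, 0]], "turn": [0], "jaw": [-0.52]}}

```text
time: 10.1
ee_pos: [0.6493, 0.0199, 0.4568]
orientation: [-3.141, 0.0, -0.092]
force: [2.5, 0.4, -0.8]
grip_width: 0.241
```

```bash
python3 a.py
```

```text
t 10.1 jig [0.1584 0.0518 0.2938] r 0.1743 th 1.822 Fjig [ 2.5  0.6 -0.8] Ftan 2.59 Frad -0.15 w 0.24098443016071863
```

Still leaning on the +x finger. Continue.

Emit:
{"name": "step_arm", "arguments": {"xyz": [[1, 0, 0.3], [2, 0, 0.5], [2, 0, 0.5]], "turn": [0, 0, 0], "jaw": [-0.52, -0.52, -0.52]}}

```text
time: 10.4
ee_pos: [0.6513, 0.0196, 0.4562]
orientation: [3.142, 0.0, -0.092]
force: [1.5, 2.0, -0.8]
grip_width: 0.242
```

Emit:
{"name": "step_arm", "arguments": {"xyz": [[0, 0, 0]], "turn": [0], "jaw": [-0.52]}}

```text
time: 10.5
ee_pos: [0.6512, 0.0197, 0.4562]
orientation: [3.141, 0.0, -0.092]
force: [1.0, -0.0, -0.9]
grip_width: 0.239
```

Emit:
{"name": "step_arm", "arguments": {"xyz": [[1, 0, 0.3], [2, 0, 0.5], [2, 0, 0.5]], "turn": [0, 0, 0], "jaw": [-0.52, -0.52, -0.52]}}

```text
time: 10.8
ee_pos: [0.6533, 0.0194, 0.4558]
orientation: [3.142, -0.0, -0.092]
force: [1.7, 1.0, 0.1]
grip_width: 0.24
```

Emit:
{"name": "step_arm", "arguments": {"xyz": [[0, 0, 0]], "turn": [0], "jaw": [-0.52]}}

```text
time: 10.9
ee_pos: [0.6533, 0.0195, 0.4559]
orientation: [3.142, -0.0, -0.092]
force: [1.5, -0.2, -0.1]
grip_width: 0.239
```

```bash
python3 a.py
```

```text
t 10.9 jig [0.1624 0.0517 0.2929] r 0.1744 th 1.846 Fjig [ 1.5 -0.1 -0.1] Ftan 1.44 Frad 0.33 w 0.23947452780229517
```

Emit:
{"name": "step_arm", "arguments": {"xyz": [[1, 0, 0.3], [2, 0, 0.6], [2, 0, 0.6]], "turn": [0, 0, 0], "jaw": [-0.52, -0.52, -0.52]}}

```text
time: 11.2
ee_pos: [0.6553, 0.0193, 0.4551]
orientation: [3.141, -0.0, -0.092]
force: [1.1, -0.8, -0.7]
grip_width: 0.243
```

Emit:
{"name": "step_arm", "arguments": {"xyz": [[0, 0, 0]], "turn": [0], "jaw": [-0.52]}}

```text
time: 11.3
ee_pos: [0.6552, 0.0193, 0.4552]
orientation: [3.142, -0.0, -0.092]
force: [2.2, 0.2, -0.8]
grip_width: 0.238
```

Emit:
{"name": "step_arm", "arguments": {"xyz": [[1, 0, 0.3], [2, 0, 0.6], [2, 0, 0.6]], "turn": [0, 0, 0], "jaw": [-0.52, -0.52, -0.52]}}

```text
time: 11.6
ee_pos: [0.6573, 0.0191, 0.4546]
orientation: [3.142, -0.0, -0.092]
force: [1.6, 0.2, -0.0]
grip_width: 0.238
```

Emit:
{"name": "step_arm", "arguments": {"xyz": [[0, 0, 0]], "turn": [0], "jaw": [-0.52]}}

```text
time: 11.7
ee_pos: [0.6572, 0.0191, 0.4546]
orientation: [3.142, -0.0, -0.092]
force: [1.5, -1.1, -0.8]
grip_width: 0.24
```

```bash
python3 a.py
```

```text
t 11.7 jig [0.1664 0.0517 0.2916] r 0.1743 th 1.87 Fjig [ 1.6 -1.  -0.8] Ftan 1.81 Frad -0.3 w 0.24024381852280755
```

Emit:
{"name": "step_arm", "arguments": {"xyz": [[1, 0, 0.3], [2, 0, 0.6], [2, 0, 0.6]], "turn": [0, 0, 0], "jaw": [-0.52, -0.52, -0.52]}}

```text
time: 12.0
ee_pos: [0.6593, 0.0189, 0.454]
orientation: [3.142, -0.0, -0.092]
force: [2.0, -1.1, -0.2]
grip_width: 0.241
```

Emit:
{"name": "step_arm", "arguments": {"xyz": [[0, 0, 0]], "turn": [0], "jaw": [-0.52]}}

```text
time: 12.1
ee_pos: [0.6592, 0.0189, 0.454]
orientation: [3.142, -0.0, -0.092]
force: [2.8, -1.1, -1.0]
grip_width: 0.241
```

Emit:
{"name": "step_arm", "arguments": {"xyz": [[1, 0, 0.4], [2, 0, 0.7], [2, 0, 0.7]], "turn": [0, 0, 0], "jaw": [-0.52, -0.52, -0.52]}}

```text
time: 12.4
ee_pos: [0.6611, 0.0188, 0.4532]
orientation: [-3.142, 0.001, -0.092]
force: [-0.2, -0.3, -0.6]
grip_width: 0.239
```

Emit:
{"name": "step_arm", "arguments": {"xyz": [[0, 0, 0]], "turn": [0], "jaw": [-0.52]}}

```text
time: 12.5
ee_pos: [0.6611, 0.0188, 0.4533]
orientation: [-3.142, 0.0, -0.092]
force: [-0.8, 0.4, -0.0]
grip_width: 0.238
```

```bash
python3 a.py
```

```text
t 12.5 jig [0.1702 0.0518 0.2903] r 0.1743 th 1.893 Fjig [-0.9  0.4 -0. ] Ftan -0.8 Frad -0.31 w 0.2383265423114613
```

Emit:
{"name": "step_arm", "arguments": {"xyz": [[0, 0, 0]], "turn": [0], "jaw": [-0.52]}}

```text
time: 12.6
ee_pos: [0.6611, 0.0188, 0.4533]
orientation: [-3.142, 0.0, -0.092]
force: [0.5, -0.4, -0.6]
grip_width: 0.238
```

Emit:
{"name": "step_arm", "arguments": {"xyz": [[0.6, 0, 0.2], [0.6, 0, 0.2]], "turn": [0, 0], "jaw": [-0.52, -0.52]}}

```text
time: 12.8
ee_pos: [0.6618, 0.0187, 0.4531]
orientation: [-3.142, 0.0, -0.092]
force: [-0.1, -0.1, -0.2]
grip_width: 0.24
```

```bash
python3 a.py scene s6 190 130 200 180
```

```text
t 12.8 jig [0.1709 0.0517 0.2901] r 0.1743 th 1.897 Fjig [-0.1 -0.1 -0.2] Ftan -0.05 Frad -0.26 w 0.2398290607018488
```

View pics/s6.png

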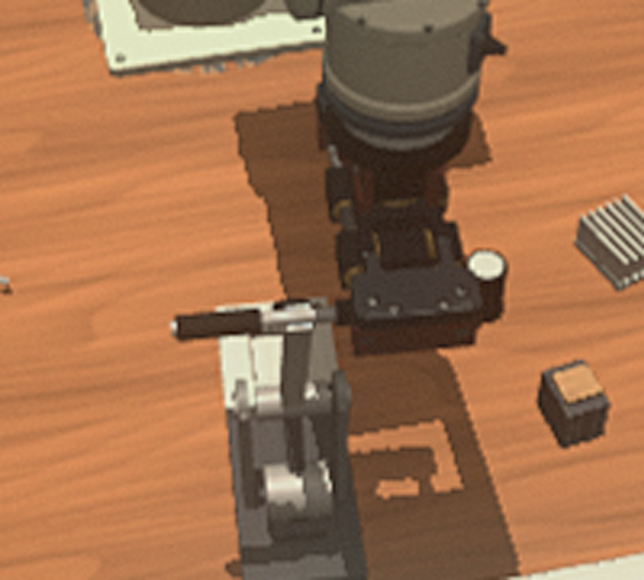

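Emit:
{"name": "step_arm", "arguments": {"xyz": [[0, 0, 0], [0, 0, 0], [0, 0, 0], [0, 0, -10], [0, 0, -30], [0, 0, -50], [0, 0, -70], [0, 0, -80], [0, 0, -80]], "turn": [0, 0, 0, 0, 0, 0, 0, 0, 0], "jaw": [0.5, 0.5, 0.5, 0.5, 0.5, 0.5, 0.5, 0.5, 0.5]}}

```text
time: 13.75
ee_pos: [0.6619, 0.0187, 0.5353]
orientation: [-3.141, -0.004, -0.092]
force: [-0.2, 0.5, -0.7]
grip_width: 0.752
```

```bash
python3 a.py scene s7 190 130 200 180; python3 a.py top t7 190 120 120 120; python3 - <<'E'
from h import *
for n,f in (("scene","s7"),("top","t7")):
    z=np.load(f+".npz"); P=cloud(n,z['d']); H=P[...,2]; X=P[...,0];Y=P[...,1]
    hsv=cv2.cvtColor(z['p'],cv2.COLOR_RGB2HSV)
    t=P[(X>.53)&(X<.62)&(Y>.16)&(Y<.24)&(H>.036)]; r=cv2.minAreaRect((t[:,:2]*1000).astype('f4')); print(n,'tr',r,len(t))
    J=tojig(P.reshape(-1,3)).reshape(P.shape)*1000
    m=(abs(J[...,0])<40)&(abs(J[...,1])<36)&(H<.026); q=J[m]; print('nest floor pts',len(q))
    if len(q)>5: print(q.min(0),q.max(0),np.percentile(q,[5,50,95],axis=0).round(1).tolist(), cv2.minAreaRect(q[:,:2].astype('f4')))
E
```

```text
t 13.75 jig [0.1711 0.0517 0.3723] r 0.2536 th 1.794 Fjig [-0.2  0.5 -0.7] Ftan -0.04 Frad -0.7 w 0.7524220985046517
t 13.8 jig [0.1708 0.0517 0.3708] r 0.252 th 1.794 Fjig [0.2 0.  0.3] Ftan 0.15 Frad 0.33 w 0.7497869143322582
scene tr ((575.5234985351562, 197.3259735107422), (50.12050247192383, 38.09616470336914), 8.085678100585938) 262
nest floor pts 125
[-28.34516239 -19.45484321  16.79161497] [17.16131249  5.00555545 25.52685379] [[-26.2, -18.5, 17.5], [-8.6, -8.5, 21.1], [12.4, 2.8, 24.6]] ((-5.807596206665039, -8.762701988220215), (23.450977325439453, 47.29316711425781), 84.93273162841797)
top tr ((575.38720703125, 198.0835418701172), (46.91679382324219, 35.856292724609375), 7.510070323944092) 168
nest floor pts 0
```

View pics/s7.png

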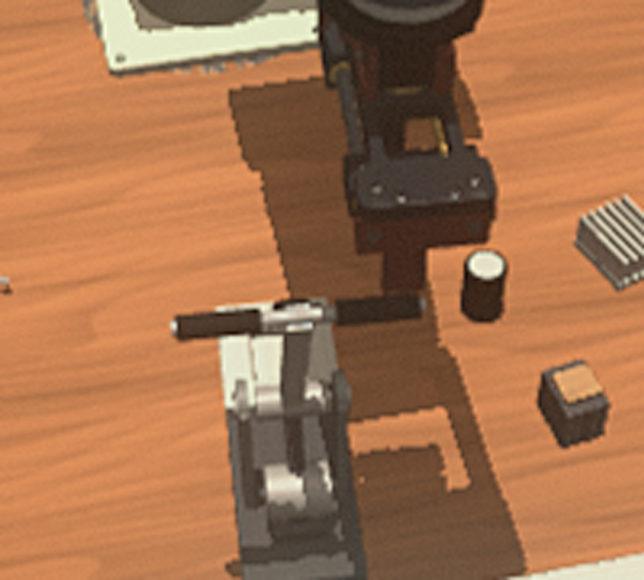

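View pics/t7.png

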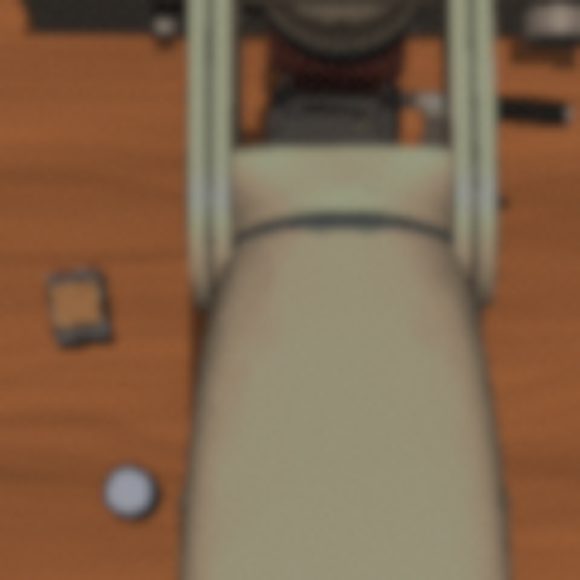

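Emit:
{"name": "step_arm", "arguments": {"xyz": [[-26, -43, 0], [-51, -85, 0], [-77, -128, 10], [-102, -170, 40], [-102, -170, 85], [-102, -170, 130], [-102, -170, 175], [-102, -170, 215], [-102, -170, 245], [-102, -170, 260], [-102, -170, 260], [-102, -170, 260]], "turn": [-0.08, -0.16, -0.232, -0.232, -0.232, -0.232, -0.232, -0.232, -0.232, -0.232, -0.232, -0.232], "jaw": [0.8, 0.8, 0.8, 0.8, 0.8, 0.8, 0.8, 0.8, 0.8, 0.8, 0.8, 0.8], "squeeze": 4}}

```text
time: 15.05
ee_pos: [0.5762, 0.1975, 0.2737]
orientation: [-3.142, -0.0, 0.14]
force: [-0.1, -0.4, -0.2]
grip_width: 0.902
```

```bash
python3 - <<'E'
from h import *
s=sensors.read_state(); print(s['ee_pos'],s['orientation'],s['force'],s['grip_width'],s['joint_pos'])
y=s['orientation'][2]; e=s['ee_pos']; t=np.array([.576,.1975])
dx=t-e[:2]; print('tool shift',dx@[np.cos(y),np.sin(y)],dx@[np.sin(y),-np.cos(y)], e[2]-.163-.035)
p,d=imaging.read_camera("scene"); b=p[150:290,250:430,::-1]; cv2.imwrite("pics/s8.png",cv2.resize(b,None,fx=4,fy=4,interpolation=2)); np.savez("s8.npz",p=p,d=d)
p,d=imaging.read_camera("top"); b=p[120:260,170:330,::-1]; cv2.imwrite("pics/t8.png",cv2.resize(b,None,fx=4,fy=4,interpolation=2)); np.savez("t8.npz",p=p,d=d)
E
```

```text
[0.57615871 0.19745071 0.27367951] [-3.14152532e+00 -4.50286093e-04  1.39945836e-01] [-0.05755065 -0.38504964 -0.20781202] 0.9018567297075072 [ 3.10620823e-01  5.70457341e-01  1.74301955e+00 -1.37535899e-05
  8.27660584e-01  1.70684275e-01]
tool shift -0.00015028154109493065 -7.094912838484474e-05 0.07567950537380769
```

View pics/s8.png

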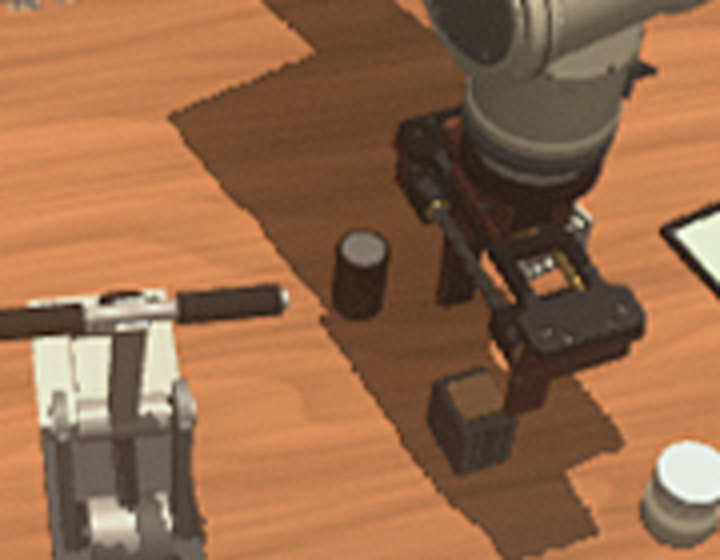

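View pics/t8.png

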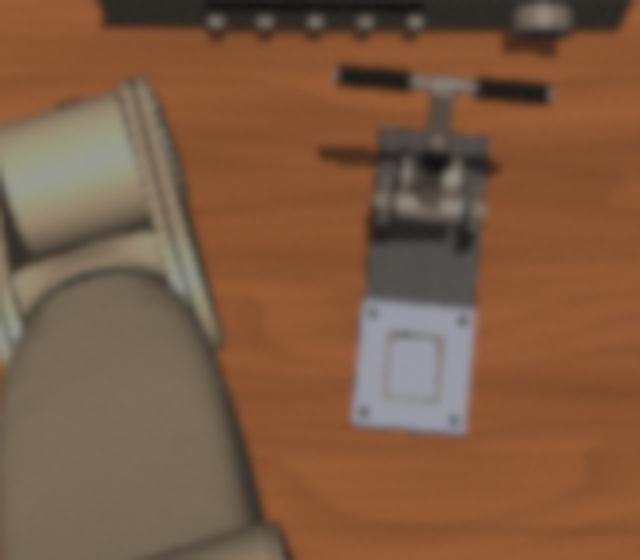

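Emit:
{"name": "step_arm", "arguments": {"xyz": [[0, 0, 25], [0, 0, 50], [0, 0, 68], [0, 0, 76], [0, 0, 76], [0, 0, 76], [0, 0, 76], [0, 0, 76], [0, 0, 76], [0, 0, 76], [0, 0, 76]], "turn": [0, 0, 0, 0, 0, 0, 0, 0, 0, 0, 0], "jaw": [0.8, 0.8, 0.8, 0.8, -1, -1, -1, -1, -1, -1, -1]}}

```text
time: 16.25
ee_pos: [0.5761, 0.1975, 0.1979]
orientation: [-3.141, -0.001, 0.14]
force: [-1.6, -0.7, 6.4]
grip_width: 0.524
```

```bash
python3 - <<'E'
from h import *
z=np.load("t8.npz"); g=z['p'].astype(int); hsv=cv2.cvtColor(z['p'],cv2.COLOR_RGB2HSV)
m=((hsv[...,1]<70)&(hsv[...,2]>110)).astype('u1'); m[:194]=0; m[:,:255]=0; m[:,295:]=0; m[232:]=0
k,l,s,c=cv2.connectedComponentsWithStats(m); i=1+np.argmax(s[1:,4]); print(s[1:,:].tolist())
b=cv2.morphologyEx((m>0).astype('u1'),cv2.MORPH_CLOSE,np.ones((5,5)))
v,u=np.nonzero(b); t=plane("top",np.c_[u,v],.032)*1000; print('block',cv2.minAreaRect(t[:,:2].astype('f4')),t.mean(0))
# seam: ratio darkness inside block, subpixel hist in jig coords
J=tojig(plane("top",np.c_[u,v],.032))*1000
val=hsv[...,2][v,u].astype(float); sat=hsv[...,1][v,u]
for ax,o in ((0,1),(1,0)):
    sel=abs(J[:,o])<12
    bins=np.arange(-50,51,2.); idx=np.digitize(J[sel,ax],bins)
    print(ax,[(int(bins[i-1]+1),int(val[sel][idx==i].mean())) for i in range(1,len(bins)) if (idx==i).any()])
P=cloud("top",z['d']); J=tojig(P.reshape(-1,3)).reshape(P.shape)*1000
q=J[(abs(J[...,0])<35)&(abs(J[...,1])<30)&(J[...,2]<26)&(J[...,2]>10)]; print(len(q),q.mean(0),q.min(0),q.max(0))
z=np.load("s8.npz"); P=cloud("scene",z['d']); J=tojig(P.reshape(-1,3)).reshape(P.shape)*1000
s=sensors.read_state(); print(s['ee_pos'],s['orientation'],s['force'],s['grip_width'])
E
```

```text
[[258, 194, 31, 35, 942]]
block ((487.15875244140625, -16.93106460571289), (93.41138458251953, 103.88793182373047), 84.94770812988281) [487.17375058 -17.22888882  32.        ]
0 [(-49, 125), (-47, 142), (-45, 157), (-43, 161), (-41, 164), (-39, 165), (-37, 165), (-35, 164), (-33, 164), (-31, 160), (-29, 155), (-27, 149), (-25, 149), (-23, 151), (-21, 157), (-19, 162), (-17, 164), (-15, 165), (-13, 165), (-11, 165), (-9, 165), (-7, 165), (-5, 165), (-3, 165), (-1, 166), (1, 165), (3, 165), (5, 165), (7, 165), (9, 165), (11, 165), (13, 165), (15, 165), (17, 164), (19, 158), (21, 154), (23, 133), (25, 139), (27, 131), (29, 142), (31, 153), (33, 161), (35, 164), (37, 164), (39, 165), (41, 165), (43, 164), (45, 161), (47, 155), (49, 137)]
1 [(-47, 139), (-45, 145), (-43, 150), (-41, 156), (-39, 163), (-37, 165), (-35, 165), (-33, 166), (-31, 165), (-29, 163), (-27, 160), (-25, 155), (-23, 145), (-21, 141), (-19, 141), (-17, 154), (-15, 158), (-13, 164), (-11, 165), (-9, 166), (-7, 165), (-5, 165), (-3, 166), (-1, 165), (1, 165), (3, 165), (5, 165), (7, 165), (9, 165), (11, 165), (13, 164), (15, 159), (17, 154), (19, 148), (21, 144), (23, 146), (25, 155), (27, 161), (29, 163), (31, 164), (33, 164), (35, 164), (37, 163), (39, 159), (41, 152), (43, 142), (45, 144)]
182 [-0.58641778  0.74449703 20.07695306] [-34.50149615 -21.71016685  11.00200446] [29.70856906 26.17140249 25.98672149]
[0.57610434 0.19746108 0.19794433] [-3.14145006e+00 -1.01396113e-03  1.40058032e-01] [-1.62062625 -0.69423721  6.36748327] 0.5238641072532122
```

Emit:
{"name": "step_arm", "arguments": {"xyz": [[0, 0, 0], [0, 0, 0], [0, 0, 0], [0, 0, 0], [0, 0, 0], [0, 0, 0], [0, 0, 0]], "turn": [0, 0, 0, 0, 0, 0, 0], "jaw": [1, 1, 1, 1, 1, 1, 1]}}

```text
time: 16.95
ee_pos: [0.5758, 0.1974, 0.1971]
orientation: [3.142, 0.0, 0.14]
force: [-0.4, -0.1, -0.9]
grip_width: 0.997
```

Emit:
{"name": "step_arm", "arguments": {"xyz": [[0, 0, 0], [0, 0, 0], [0, 0, 0], [0, 0, 0], [0, 0, 0], [0, 0, 0], [0, 0, 0], [0, 0, 0], [0, 0, 0], [0, 0, 0], [0, 0, 0], [0, 0, 0]], "turn": [0.14, 0.28, 0.42, 0.56, 0.7, 0.84, 0.98, 1.12, 1.26, 1.4, 1.571, 1.571], "jaw": [1, 1, 1, 1, 1, 1, 1, 1, 1, 1, 1, 1]}}

```text
time: 18.15
ee_pos: [0.5758, 0.1974, 0.1971]
orientation: [-3.142, 0.0, -1.433]
force: [0.2, 0.4, 0.1]
grip_width: 1.0
```

Emit:
{"name": "step_arm", "arguments": {"xyz": [[0, 0, 0], [0, 0, 0], [0, 0, 0], [0, 0, 0], [0, 0, 0], [0, 0, 0], [0, 0, 0], [0, 0, 0], [0, 0, 0], [0, 0, 0], [0, 0, 0]], "turn": [0, 0, 0, 0, 0, 0, 0, 0, 0, 0, 0], "jaw": [-1, -1, -1, -1, -1, -1, -1, -1, -1, -1, -1], "squeeze": 20}}

```text
time: 19.25
ee_pos: [0.5758, 0.1973, 0.1971]
orientation: [3.142, -0.0, -1.431]
force: [-0.1, -2.0, 1.8]
grip_width: 0.414
```

```bash
python3 a.py scene s9 250 150 180 140; python3 -c "
from h import *
s=sensors.read_state();print(s['ee_pos'],s['orientation'],s['force'],s['joint_pos'])"
```

```text
t 19.25 jig [0.0688 0.2216 0.0341] r 0.1019 th -1.101 Fjig [ 0.1 -2.   1.8] Ftan 0.7 Frad -1.62 w 0.41388822321771523
[0.57580225 0.19729765 0.19712968] [ 3.14155283e+00 -1.41394826e-04 -1.43087305e+00] [ 0.65772419 -1.86608083  0.13752311] [ 3.10586066e-01  6.88923150e-01  1.75863270e+00 -2.07249894e-04
  6.94100074e-01  1.74161842e+00]
```

View pics/s9.png

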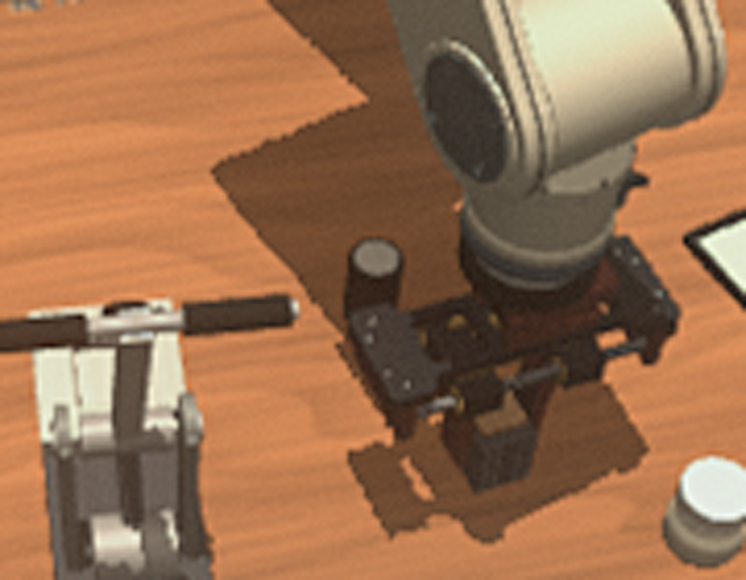

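Emit:
{"name": "step_arm", "arguments": {"xyz": [[0, 0, -5], [0, 0, -20], [0, 0, -45], [0, 0, -75], [20, 12, -90], [50, 30, -90], [85, 50, -90], [120, 71, -90], [155, 92, -90], [185, 109, -90], [200, 118, -90], [200, 118, -90]], "turn": [0, 0, 0, 0, 0, 0.05, 0.1, 0.15, 0.2, 0.232, 0.232, 0.232], "jaw": [-1, -1, -1, -1, -1, -1, -1, -1, -1, -1, -1, -1]}}

```text
time: 20.5
ee_pos: [0.4859, -0.0187, 0.288]
orientation: [3.142, -0.0, -1.666]
force: [-0.2, 0.7, -2.7]
grip_width: 0.409
```

```bash
cat > b.py <<'E'
from h import *
s=sensors.read_state(); y=s['orientation'][2]; e=s['ee_pos']
t=np.array([.4866,-.017]); dx=t-e[:2]
print(s['time'],e.round(4),s['orientation'].round(4),s['force'].round(1),s['torque'].round(2),s['grip_width'],'shift mm',(1000*dx@[np.cos(y),np.sin(y)]).round(2),(1000*dx@[np.sin(y),-np.cos(y)]).round(2),'dz to seat',1000*(e[2]-.1971-.02),'turn',y-(JY-np.pi/2))
E
python3 b.py; python3 - <<'E'
from h import *
p,d=imaging.read_camera("scene"); b=p[150:290,210:390,::-1]; cv2.imwrite("pics/s10.png",cv2.resize(b,None,fx=4,fy=4,interpolation=2)); np.savez("s10.npz",p=p,d=d)
E
```

```text
20.5 [ 0.4859 -0.0187  0.288 ] [ 3.1415 -0.     -1.6658] [-0.2  0.7 -2.7] [-0.    0.16 -0.05] 0.40949895106265044 shift mm -1.77 -0.56 dz to seat 70.87743570805966 turn -0.0025166851199955875
```

View pics/s10.png

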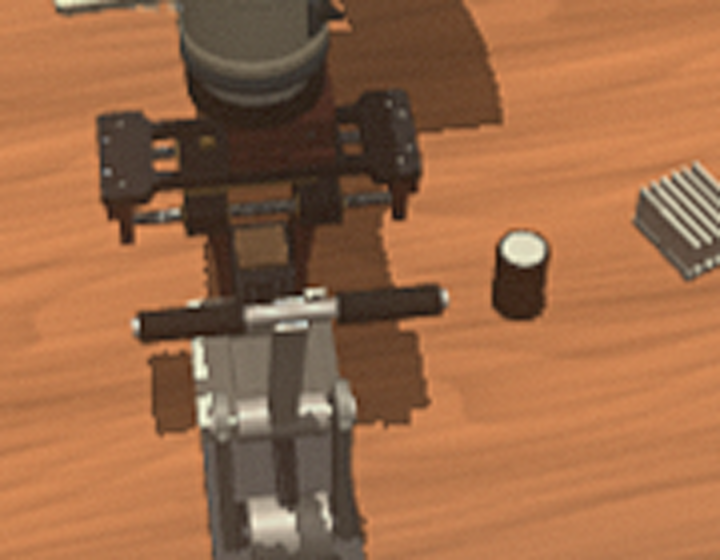

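Emit:
{"name": "step_arm", "arguments": {"xyz": [[0, 0, 10], [0, 0, 25], [0, 0, 35], [0, 0, 40], [0, 0, 40]], "turn": [0, 0, 0, 0, 0], "jaw": [-1, -1, -1, -1, -1]}}

```text
time: 21.05
ee_pos: [0.4867, -0.0166, 0.2462]
orientation: [3.14, -0.0, -1.662]
force: [-0.1, 0.1, -4.0]
grip_width: 0.406
```

```bash
python3 b.py
```

```text
21.05 [ 0.4867 -0.0166  0.2462] [ 3.1398 -0.     -1.6621] [-0.1  0.1 -4. ] [-0.01  0.18 -0.02] 0.40599464395409324 shift mm 0.43 0.09 dz to seat 29.099525583944647 turn 0.0012102156192925762
```

Emit:
{"name": "step_arm", "arguments": {"xyz": [[0.4, 0, 4], [0.4, 0, 8], [0.4, 0, 11], [0.4, 0, 13], [0.4, 0, 14.5], [0.4, 0, 15.5], [0.4, 0, 15.5]], "turn": [0, 0, 0, 0, 0, 0, 0], "jaw": [-1, -1, -1, -1, -1, -1, -1]}}

```text
time: 21.75
ee_pos: [0.4868, -0.0176, 0.2316]
orientation: [3.142, -0.0, -1.663]
force: [-0.1, 0.4, -2.9]
grip_width: 0.411
```

```bash
python3 b.py
```

```text
21.75 [ 0.4868 -0.0176  0.2316] [ 3.1415 -0.     -1.6631] [-0.1  0.4 -2.9] [-0.    0.18 -0.05] 0.411475412230682 shift mm -0.55 0.23 dz to seat 14.481442081552432 turn 0.00023524667688135104
```

Just above the pocket (y error about 0.5 mm). Enter slowly.

Emit:
{"name": "step_arm", "arguments": {"xyz": [[-0.5, 0.2, 0.5], [-0.5, 0.2, 1], [-0.5, 0.2, 1.5], [-0.5, 0.2, 2], [-0.5, 0.2, 2.5], [-0.5, 0.2, 3], [-0.5, 0.2, 3.5], [-0.5, 0.2, 4], [-0.5, 0.2, 4]], "turn": [0, 0, 0, 0, 0, 0, 0, 0, 0], "jaw": [-1, -1, -1, -1, -1, -1, -1, -1, -1]}}

```text
time: 22.65
ee_pos: [0.4869, -0.0173, 0.2277]
orientation: [-3.141, -0.0, -1.663]
force: [0.2, -3.7, -2.1]
grip_width: 0.406
```

```bash
python3 b.py
```

```text
22.65 [ 0.4869 -0.0173  0.2277] [-3.1407e+00 -4.0000e-04 -1.6628e+00] [ 0.2 -3.7 -2.1] [-0.8   0.06  0.02] 0.4055162913204859 shift mm -0.25 0.28 dz to seat 10.64233544871825 turn 0.0005020048420349976
```

Emit:
{"name": "step_arm", "arguments": {"xyz": [[0.4, 0, 0], [0.8, 0, 0], [0.8, 0, 0.5], [0.8, 0, 0.5]], "turn": [0, 0, 0, 0], "jaw": [-1, -1, -1, -1]}}

```text
time: 23.05
ee_pos: [0.4864, -0.0177, 0.2269]
orientation: [3.141, 0.0, -1.663]
force: [-0.5, -0.0, -2.7]
grip_width: 0.408
```

```bash
python3 b.py
```

```text
23.05 [ 0.4864 -0.0177  0.2269] [ 3.141e+00  1.000e-04 -1.663e+00] [-0.5 -0.  -2.7] [ 0.02  0.15 -0.05] 0.4079101975152131 shift mm -0.72 -0.13 dz to seat 9.816582815071296 turn 0.00030880092998386566
```

Emit:
{"name": "step_arm", "arguments": {"xyz": [[0.4, 0, 0.3], [0.7, 0, 0.8], [0.7, 0, 1.4], [0.7, 0, 2], [0.7, 0, 2.6], [0.7, 0, 3.2], [0.7, 0, 3.8], [0.7, 0, 4.4], [0.7, 0, 4.4]], "turn": [0, 0, 0, 0, 0, 0, 0, 0, 0], "jaw": [-1, -1, -1, -1, -1, -1, -1, -1, -1]}}

```text
time: 23.95
ee_pos: [0.4865, -0.0185, 0.2226]
orientation: [3.141, 0.0, -1.663]
force: [0.2, 0.9, -3.6]
grip_width: 0.41
```

```bash
python3 b.py
```

```text
23.95 [ 0.4865 -0.0185  0.2226] [ 3.1415  0.     -1.6631] [ 0.2  0.9 -3.6] [-0.01  0.16 -0.01] 0.4101490956414401 shift mm -1.52 0.01 dz to seat 5.548315142224248 turn 0.00020209704739460044
```

Free, with only its weight showing. Down to 0.5 mm above the floor, then creep.

Emit:
{"name": "step_arm", "arguments": {"xyz": [[0, 0, 0.7], [0, 0, 1.4], [0, 0, 2], [0, 0, 2.6], [0, 0, 3.2], [0, 0, 3.8], [0, 0, 4.3], [0, 0, 4.7], [0, 0, 5], [0, 0, 5]], "turn": [0, 0, 0, 0, 0, 0, 0, 0, 0, 0], "jaw": [-1, -1, -1, -1, -1, -1, -1, -1, -1, -1]}}

```text
time: 24.95
ee_pos: [0.4865, -0.0185, 0.2177]
orientation: [3.142, -0.0, -1.663]
force: [-0.1, 0.4, -2.9]
grip_width: 0.411
```

```bash
python3 b.py
```

```text
24.95 [ 0.4865 -0.0185  0.2177] [ 3.1416 -0.     -1.663 ] [-0.1  0.4 -2.9] [-0.03  0.16  0.02] 0.4108645417605758 shift mm -1.51 0.04 dz to seat 0.6099360153903228 turn 0.0003094020399696529
```

Emit:
{"name": "step_arm", "arguments": {"xyz": [[0, 0, 0.2], [0, 0, 0.4], [0, 0, 0.4]], "turn": [0, 0, 0], "jaw": [-1, -1, -1]}}

```text
time: 25.25
ee_pos: [0.4865, -0.0185, 0.2173]
orientation: [3.142, -0.0, -1.663]
force: [-0.8, 0.7, -3.4]
grip_width: 0.409
```

Emit:
{"name": "step_arm", "arguments": {"xyz": [[0, 0, 0.3], [0, 0, 0.3]], "turn": [0, 0], "jaw": [-1, -1]}}

```text
time: 25.45
ee_pos: [0.4865, -0.0185, 0.2171]
orientation: [-3.142, -0.0, -1.663]
force: [-0.4, 0.4, -2.2]
grip_width: 0.406
```

```bash
python3 b.py
```

```text
25.45 [ 0.4865 -0.0185  0.2171] [-3.1415 -0.     -1.663 ] [-0.4  0.4 -2.2] [-0.    0.23  0.02] 0.4055636783328974 shift mm -1.49 0.06 dz to seat 0.00716319321360584 turn 0.0003120287348137296
```

Emit:
{"name": "step_arm", "arguments": {"xyz": [[0, 0, 0.3], [0, 0, 0.3]], "turn": [0, 0], "jaw": [-1, -1]}}

```text
time: 25.65
ee_pos: [0.4865, -0.0185, 0.2171]
orientation: [-3.141, 0.0, -1.663]
force: [-2.3, -0.1, 4.1]
grip_width: 0.405
```

```bash
python3 b.py
```

```text
25.65 [ 0.4865 -0.0185  0.2171] [-3.1414  0.     -1.663 ] [-2.3 -0.1  4.1] [-0.06  0.48  0.03] 0.4053589492600499 shift mm -1.49 0.05 dz to seat -0.01141025911928148 turn 0.0002854542764663126
```

Emit:
{"name": "step_arm", "arguments": {"xyz": [[0, 0, 0], [0, 0, 0], [0, 0, 0], [0, 0, 0], [0, 0, 0], [0, 0, -15], [0, 0, -45], [0, 0, -85], [0, 0, -120], [0, 0, -140], [0, 0, -140]], "turn": [0, 0, 0, 0, 0, 0, 0, 0, 0, 0, 0], "jaw": [0.5, 0.5, 0.5, 0.5, 0.5, 0.5, 0.5, 0.5, 0.5, 0.5, 0.5]}}

```text
time: 26.75
ee_pos: [0.4874, -0.0185, 0.3596]
orientation: [-3.136, 0.0, -1.663]
force: [0.1, 0.8, -0.6]
grip_width: 0.749
```

```bash
python3 b.py; python3 a.py scene s11 200 150 180 140
```

```text
26.75 [ 0.4874 -0.0185  0.3596] [-3.1356e+00  2.0000e-04 -1.6630e+00] [ 0.1  0.8 -0.6] [ 0.04  0.17 -0.  ] 0.7490940657282347 shift mm -1.47 0.91 dz to seat 142.46331448197915 turn 0.0003267303457206161
t 26.75 jig [ 0.0007 -0.0015  0.1966] r 0.1348 th 0.559 Fjig [ 0.   0.8 -0.6] Ftan -0.52 Frad -0.33 w 0.7490940657282347
```

View pics/s11.png

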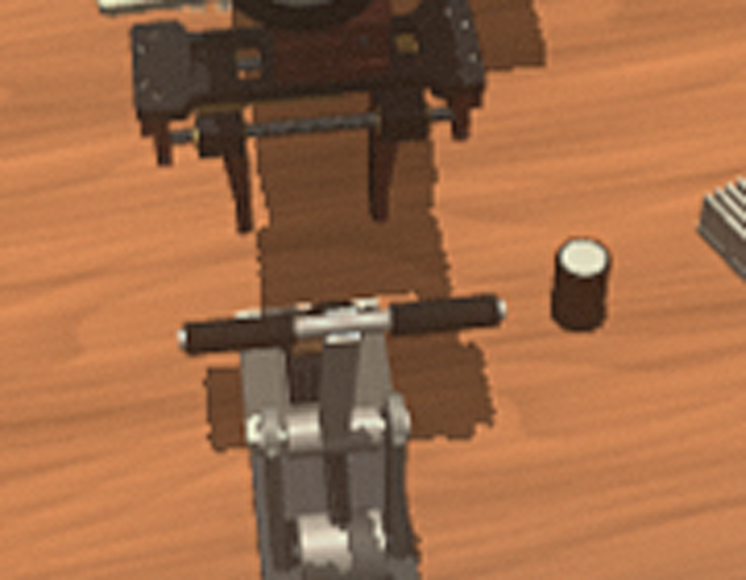

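Emit:
{"name": "step_arm", "arguments": {"xyz": [[-40, 0, 0], [-85, 0, 0], [-130, 0, 0], [-175, 0, 0], [-220, 0, 0], [-250, 0, 0], [-250, 0, 0], [-250, 0, 0]], "turn": [0, 0, 0, 0, 0, 0, 0, 0], "jaw": [0.5, 0.5, 0.5, 0.5, 0.5, 0.5, 0.5, 0.5]}}

```text
time: 27.6
ee_pos: [0.5089, 0.2307, 0.3549]
orientation: [3.139, -0.002, -1.661]
force: [-0.3, 0.1, -0.2]
grip_width: 0.752
```

```bash
python3 a.py top t12 220 130 100 110; python3 - <<'E'
from h import *
z=np.load("t12.npz"); P=cloud("top",z['d']); J=tojig(P.reshape(-1,3)).reshape(P.shape)*1000
q=J[(abs(J[...,0])<45)&(abs(J[...,1])<40)]
t=q[q[:,2]>48]; print('tr',cv2.minAreaRect(t[:,:2].astype('f4')))
c=q[(abs(q[:,0])<9)&(abs(q[:,1])<9)]; print('coil top z',np.median(c[:,2]))
r=q[(abs(q[:,0])>17)&(abs(q[:,0])<21)&(abs(q[:,1])<13)]; print('lam top -x,+x',np.median(r[r[:,0]<0][:,2]),np.median(r[r[:,0]>0][:,2]))
b=q[(abs(q[:,0])>32)]; print('block',np.median(b[:,2]))
bar=J[(J[...,0]>140)&(J[...,0]<200)&(abs(J[...,1])<75)&(J[...,2]>270)]; print('bar',np.median(bar,axis=0),bar.max(0))
E
```

```text
t 27.6 jig [-0.0009  0.2486  0.1919] r 0.1338 th 0.523 Fjig [-0.3  0.  -0.2] Ftan -0.33 Frad 0.14 w 0.7515126895285781
tr ((0.17844009399414062, 1.0721588134765625), (46.094181060791016, 35.80724334716797), 0.3759513795375824)
coil top z 70.25644656147378
lam top -x,+x 63.761445654964106 65.63554243550995
block 32.51492871535211
bar [169.90089797   0.59508419 296.104722  ] [181.12008228  74.94661257 307.54431141]
```

View pics/t12.png

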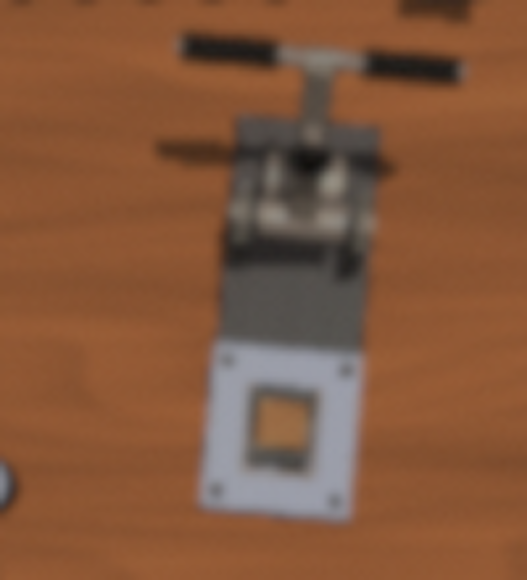

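Seated at full depth (coil top at 70.3 mm against 70 expected), the arm open, and the robot clear. Handing in.

```bash
python3 -c "
from rig import manip
print(manip.hand_in())"
```

```text
the job is handed in; nothing more can be done
None
```

The jig is open and the transformer is seated in the nest. I handed the job in at about 27.7 s; no verdict was reported.

**Opening the jig:** I gripped the left sleeve and lifted the arm along its arc past the balance point to about 1.80 rad. For the last 0.1 rad I opened the jaws to about 21 mm around the 16 mm sleeve. The arm then leaned on one finger while I eased it back in 2 mm steps. The load on the finger, about 1.5 N, disappeared at about 1.9 rad, so the arm was on the stop and was not pushed against it. After release it stayed open in every later picture.

**Seating the transformer:** I squeezed it lightly lengthwise to centre it, then gripped it across its width and carried it to the nest. It touched the nest's +y wall lightly on entry, at about 4 N. I shifted it about 1.5 mm and it then went in freely. It met the floor at the expected height with about 4 N, and I let go there.

**Last checks:**
- **Transformer:** the coil top was at 70.3 mm (70 expected). It was upright and square to the jig within 0.4°.
- **Hold-down arm:** the crossbar was still at the stop position.
- **Robot:** it was clear of everything and sensing no contact force.
- **Disagreement:** the two cameras put the nest about 2 mm apart, and the contact on entry put its centre about 1.5 mm further to −y than I had worked out.
- **Other parts:** I did not re-measure them at the end. I never touched them, and those in view stood where they had been.

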